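# Lay the square on the brass blank for scribing

### The job

Get the brass blank ready for scribing: pick up the steel square and gently lay it on the work board with its thick stock standing flat on the board and flush, along its whole length, against the blank's near edge, the blade reaching out over the brass away from you. The blade's outer edge (the one in line with the end of the stock) must run through the punch mark. Let go of it there, and leave the screwdriver and the small jar in between where they are.

Things in the scene. Friction and masses are not known exactly. Their poses are not given: they have to be found in the camera images.
- square: Steel square lying flat, right way up, about 0.55 kg. Stock: thick bar 100 mm long, 22 wide, 30 high. Blade: strip 22 mm wide, 3 thick, sticking out 90 mm at right angles from one end of the stock, underside 7 mm above the stock's. Its outer edge runs on from the stock's end face. Origin: centre of the stock's underside; x along the blade, away from the stock; y along the stock to the blade end.
- stock_grip (a point): Good grip on the square's stock, across its 22 mm: half-way up (15 mm over its underside), mid-width, 12 mm from mid-length on the end away from the blade; axes as the square. From here the stock's inner face is at x +11 mm, the stock runs y -38 to +62, the blade x +11 to +101, y +40 to +62 (outer edge at +62).
- heel (a point): point on the square: lower edge of the stock's inner face, at the blade end (in line with the blade's outer edge).
- toe (a point): point on the square: lower edge of the stock's inner face, at the other end, 100 mm from heel.
- blade_tip (a point): point on the square: free end of the blade's outer edge, on its underside, 90 mm from the stock's inner face.
- board: Wooden work board fixed to the bench, 190 x 240 mm, 18 thick; origin centre of its underside. A flat brass blank, 75 mm deep, 170 wide, 5 thick, is fixed on it; low steel clips (to 14 mm above the board) hold its left and right ends, in its far half, beyond 75 mm from its middle. With the stock standing on the board the blade passes 2 mm above the blank.
- edge_mid (a point): Middle of the blank's near edge (long edge towards the robot), at its foot, on the board's top face, at (-30, 0, 18) mm in the board. x: into the blank, square to the edge, away from the robot; y: along the edge, to the left seen from the robot; z up. The bare board runs 65 mm out in front of the edge.
- punch_mark (a point): centre-punch mark, a dark dot 8 mm across on top of the brass blank (5 mm above the board's top), 45 to 60 mm in from the near edge and 20 to 55 mm left of the middle; same axes as edge_mid.
- screwdriver: bystander: screwdriver with a wooden handle, 150 mm long, lying between the two work places
- jar: bystander: small closed jar, 50 mm wide, 70 mm high, between the two work places, farther out
Mind the look-alikes: they are no part of the job. Leave any purple or red look-alike of the square alone.

How it is judged:
By the outcome, as a careful person would: the job done as asked, in the order asked, and still so for the second after the job is handed in, with the robot touching nothing.
It also fails if it takes over 45 s, if anything falls off the work surface, if the arm or the gripper's body presses on something with over 40 N, if the wrist force passes 120 N, or if a joint passes its speed limit or range.

### The arm

A 7-joint arm with a two-finger parallel gripper is mounted at the origin on the work surface. World frame = base frame: x ahead of the robot, y to its left, z up, the work surface at z = 0. Lengths are in mm, angles in rad, forces in N, time in s.
With the tool pointing down it reaches from about 400 to 850 mm from the base axis. Payload 4.5 kg.
Tool frame: the origin (TCP) lies between the finger pads; the fingertips stand nose_length ahead of it and the grasp point (between the pads) lies 2 mm behind it (nose_length is the distance from the TCP to the fingertips, in mm); x points along the fingers, z is the direction in which the jaws open and shut, and the axes are right-handed (so a half turn about x gives the same grasp; the last joint's range is limited). The gripper opens to 85 mm and grips with 20 to 120 N. Pads are 22 mm wide; open, the fingers measure 114 mm over their backs; the gripper's body (76 mm by 85 mm) begins 54 mm behind the grasp point. The pads swing forward as they close: fully open they stand 13 mm farther back than shut.
Start: joints at [-1.098, 0.689, -0.195, 1.565, 0.157, 0.902, -0.215], TCP at [265.518, 565.823, 214.417] pointing down, gripper open.
Joint ranges: [-3.01, 3.01], [-0.46, 2.08], [-1.47, 1.51], [0.13, 2.56], [-1, 4.14], [0.04, 2.09], [-2.66, 2.66]. Speed limits (rad/s): [2.57, 2.57, 3.14, 3.14, 3.14, 3.14, 3.14].

### API

Orientations are given as a rotation vector (axis times angle).
In Python, from station import sense, snapshot, calibration, sign_off, nose_length gives the robot as it stands.
- The arm moves only by the tool move_arm, never from a script. Its argument "moves" is a list of rows, each a list of 3 entries, a list of its own where there are three numbers: the closure, from 0 (fully open) to 1 (shut), then the shift along the tool's x, y, z in mm, then the turn about the tool's x in degrees. A call has 1 to 10 rows; each row is the pose to reach, as a shift and turn from the pose commanded when the call began, along the tool's axes at that moment; what a row does not reach only later rows make up. A row lasts 1/12 s, in which the tool goes at most 41.7 mm and 7.16 degrees, less where a joint would pass 70% of its speed; a pose out of reach is approached as far as the arm can. A call with a gripper value outside its range is refused whole. The fingers move at their own pace and stop on an object; the grip force is fixed at half the most. Time passes only in rows, so rows that repeat a pose let the fingers close. It gives the time, the measured TCP pose, the force and the opening at its end, in the units of the state.
- sense(): the state, without advancing time (a new reading comes with each control period).
- snapshot(name): name is "side" or "top"; returns the picture (420x560x3 uint8, red, green, blue); there is no depth.
- calibration(name): a dict with "fov_y" (degrees; the focal length in pixels is half the picture's height over the tangent of half this angle, whatever the lens; pixels are square), "cx", "cy" (the principal point, pixels), "rvec" (rotation vector, rad) and "tvec" (3), from world to camera coordinates, as OpenCV has them. Camera axes: x right, y down, z forward; pixel columns grow to the right and rows downward; lengths in mm; the calibration is good to about 2 mm. A picture is of the moment at which its call begins. calibration takes no time and is no camera call.
- sign_off(): hands the job in, once; it reports no verdict.
The state is a dict: "time_s": time; "qpos": joint angles; "joint_vel": joint speeds; "effort": joint torques, N m; "eef_pos": TCP position; "tcp_rot": TCP orientation; "wrist_force": force on the tool from outside, world axes, zero at the start; "wrist_torque": the same for the moment, N m; "opening": opening from 0.0 (shut) to 1.0 (fully open).
Only numpy, scipy, OpenCV 4.12 (cv2) and the standard library are available. Lean on these libraries where they do the work, as an engineer would, in place of code of your own. Each camera call takes 0.05 s, during which the arm holds its last target. There are 200 camera calls.

## Working session

There is one attempt and no reset: what is moved stays moved. The work goes in short steps, Python scripts to look and compute and a tool call to move; the robot and the scene stay as the last step left them, time stands still between calls to the robot, and variables do not carry over. Pictures are saved under pics/ and viewed, about 8 in all and at most 12, crops included, and the job is handed in when it is done.

Besides the shell and the picture viewer there is one more tool, called as a command line: name --argument value ..., lists and objects as JSON in quotes. move_arm: Moves the arm, as the interface text tells. Its arguments: {"type":"object","properties":{"moves":{"type":"array","items":{"type":"array"}}},"required":["moves"]}

```bash
mkdir -p pics
cat > h.py <<'E'
import numpy as np, cv2
from station import sense, snapshot, calibration, sign_off, nose_length
from scipy.spatial.transform import Rotation as R
def cam(n):
    c=calibration(n); f=210/np.tan(np.radians(c["fov_y"])/2)
    K=np.array([[f,0,c["cx"]],[0,f,c["cy"]],[0,0,1]])
    return K,cv2.Rodrigues(np.array(c["rvec"],float))[0],np.array(c["tvec"],float)
def ray(n,px,z):
    K,Rm,t=cam(n); px=np.atleast_2d(np.array(px,float))
    o=-Rm.T@t; d=np.c_[px,np.ones(len(px))]@np.linalg.inv(K).T@Rm
    return o+d*((z-o[2])/d[:,2])[:,None]
def proj(n,P):
    K,Rm,t=cam(n); q=(np.atleast_2d(P)@Rm.T+t)@K.T
    return q[:,:2]/q[:,2:]
def save(im,name): cv2.imwrite("pics/"+name,im[:,:,::-1])
E
python3 - <<'E'
from h import *
print(nose_length if not callable(nose_length) else nose_length())
for n in("side","top"):
    im=snapshot(n); np.save(n+"0.npy",im); save(im,n+"0.png"); c=calibration(n); print(c, -cam(n)[1].T@cam(n)[2])
s=sense(); print(s["eef_pos"],R.from_rotvec(s["tcp_rot"]).as_matrix().round(3),s["wrist_force"],s["opening"])
E
```

```text
17.0
{'fov_y': 47.366153352124094, 'cx': 288.10770442671884, 'cy': 208.15196393685764, 'rvec': array([ 2.33014962, -0.08830894,  0.01766968]), 'tvec': array([-419.37307747,  -26.32344665, 1368.302552  ])} [  361.75082997 -1036.56972763   918.41064483]
{'fov_y': 45.129032470776885, 'cx': 276.26229373324014, 'cy': 215.5531640640479, 'rvec': array([ 2.10917387, -2.15095661,  0.16610644]), 'tvec': array([ -97.39419284,  446.66730672, 1165.69922785])} [ 246.05025508 -116.49574917 1222.18657083]
[265.31491893 565.20467172 213.66328864] [[-0.001 -0.905  0.425]
 [-0.002  0.425  0.905]
 [-1.    -0.    -0.002]] [ 0.00539428 -0.59352317 -0.04934363] 0.9953053434131158
```

View pics/top0.png

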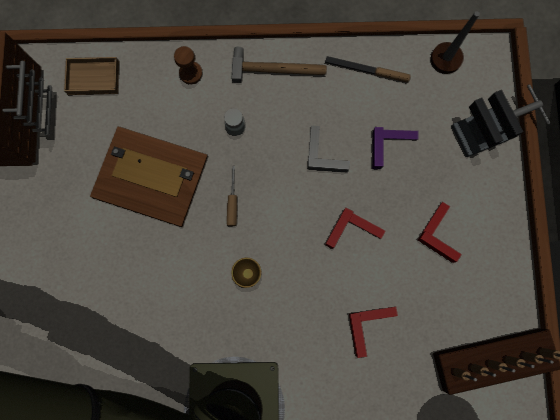

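View pics/side0.png

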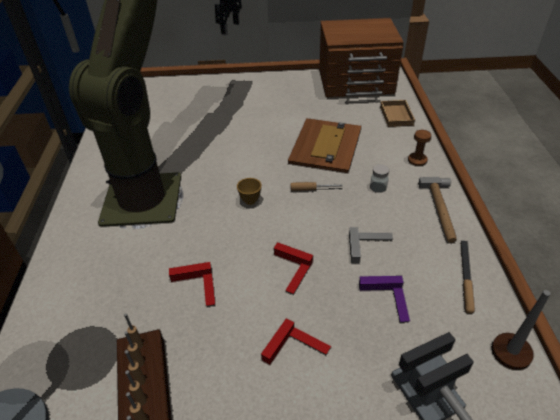

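The top view shows robot base at the bottom, board around (150,175), screwdriver (233,195) and jar (234,122). Candidates: grey square (top 328,150 / side 365,243), purple (top 390,145), and three red ones (350,228), (440,232), (370,330). Only the grey one is steel; the others are the look-alikes. I'll confirm it in a crop.

Run:
```python
from h import *
t=np.load("top0.npy"); s=np.load("side0.npy")
g=lambda im:np.clip(im.astype(float)*1.6,0,255).astype(np.uint8)
rs=lambda im,k:cv2.resize(g(im),None,fx=k,fy=k,interpolation=cv2.INTER_CUBIC)
A=rs(t[115:185,295:365],5); B=rs(t[120:230,85:215],3); C=rs(s[220:270,340:400],5);D=rs(s[115:175,285:365],4.5)
o=np.zeros((600,760,3),np.uint8)
for im,(y,x) in((A,(0,0)),(B,(0,360)),(C,(350,0)),(D,(330,360))): 
    im=im[:600-y,:760-x]; o[y:y+im.shape[0],x:x+im.shape[1]]=im
save(o,"crops.png")
```

```text
(no output)
```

View pics/crops.png

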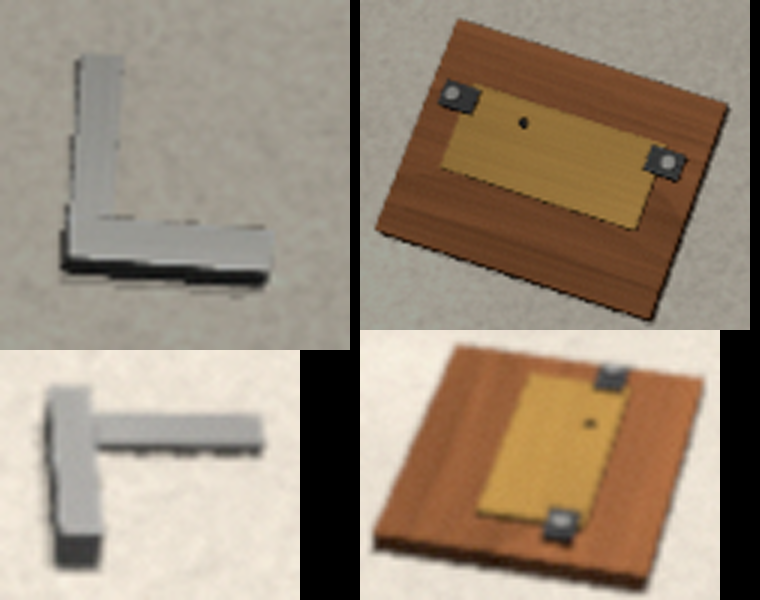

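The crop confirms it: the steel square is right way up, with its thick stock lying crosswise (top 309..349, ~165) and its blade pointing to +x (tip ~311,126). The punch mark is at top ≈(139,161), and the blank's near edge runs (112,176)–(177,197).

```bash
cat > m.py <<'E'
from h import *
def quad(mask):
    c=max(cv2.findContours(mask.astype(np.uint8),cv2.RETR_EXTERNAL,cv2.CHAIN_APPROX_NONE)[0],key=cv2.contourArea)
    return c[:,0,:].astype(float)
def edge(gray,a,b,w=4,lo=.12,hi=.88,pol=0):
    """sub-pixel edge points across the segment a-b by strongest gradient; returns fitted line end points"""
    a=np.array(a,float);b=np.array(b,float);d=(b-a);L=np.hypot(*d);d/=L;n=np.array([-d[1],d[0]])
    k=np.arange(-w,w+.01,.25);P=[]
    g=cv2.GaussianBlur(gray.astype(np.float32),(0,0),.6)
    for u in np.linspace(lo,hi,int(L)):
        q=(a+d*u*L+k[:,None]*n).astype(np.float32)
        v=cv2.remap(g,q[None,:,0],q[None,:,1],cv2.INTER_CUBIC)[0]
        r=np.gradient(v); r=np.abs(r) if pol==0 else np.clip(pol*r,0,None)
        i=r.argmax(); j=slice(max(i-4,0),i+5)
        P.append(a+d*u*L+n*((k[j]*r[j]).sum()/r[j].sum()))
    P=np.array(P,np.float32); vx,vy,x,y=cv2.fitLine(P,cv2.DIST_HUBER,0,.01,.01).ravel()
    m=np.array([x,y]);v=np.array([vx,vy]); res=np.abs((P-m)@[-vy,vx])
    f=lambda p:m+v*((p-m)@v)
    return f(a),f(b),np.median(res)
def meet(l1,l2):
    c=lambda l:np.cross([*l[0],1],[*l[1],1]); p=np.cross(c(l1),c(l2)); return p[:2]/p[2]
E
python3 - <<'E'
from m import *
t=np.load("top0.npy"); g=cv2.cvtColor(t,cv2.COLOR_RGB2GRAY)
def rep(name,a,b,z,ch=g,**k):
    e=edge(ch,a,b,**k); P=ray("top",[e[0],e[1]],z); v=P[1]-P[0]
    print(name,np.round(e[0],2),np.round(e[1],2),"res%.2f"%e[2],P[:,:2].round(1).tolist(),"ang %.2f"%np.degrees(np.arctan2(v[1],v[0]))); return e
b=t[:,:,2].astype(float); rb=t[:,:,0].astype(float)-t[:,:,2]; gg=t[:,:,1]
BN=rep("brass near",(112,175.7),(177.3,196.7),23,gg)
BL=rep("brass left",(112,175.7),(121,149),23,gg,hi=.5)
BR=rep("brass right",(177.3,196.7),(183.5,179),23,gg,hi=.75)
bn=rep("board near",(90.5,197),(182,224),18,rb); bl=rep("board left",(90.5,197),(117.5,127),18,rb); br=rep("board right",(182,224),(207,155),18,rb);bf=rep("board far",(117.5,127),(207,155),18,rb)
cs=[meet(bn,bl),meet(bn,br),meet(bf,br),meet(bf,bl)]; P=ray("top",cs,18); print("board corners",P.round(1)[:,:2].tolist(),np.linalg.norm(P-np.roll(P,-1,0),axis=1).round(1))
c=ray("top",[meet(BN,BL),meet(BN,BR)],23);print("brass corners",c.round(1),np.linalg.norm(c[0]-c[1]))
w=np.clip(75-gg[155:167,133:146].astype(float),0,None); Y,X=np.mgrid[155:167,133:146]; p=[(w*X).sum()/w.sum(),(w*Y).sum()/w.sum()]
print(gg[155:167,133:146]); print("punch",p,ray("top",p,23))
SN=rep("stock inner",(317,160),(349.4,160.8),30,lo=.2)
SO=rep("stock outer",(309,167),(348.6,168.7),30,w=3)
SE=rep("stock right",(349.4,161),(348.6,168.5),30,w=3)
BO=rep("blade outer",(308.8,160),(311.4,126),10,w=3)
BI=rep("blade inner",(318,158),(319.6,126),10,w=3)
BT=rep("blade tip",(311.4,126),(319.6,126),10,w=3)
E
```

```text
brass near [112.14 175.27] [177.38 196.45] res0.09 [[555.2, 293.9], [498.9, 133.1]] ang -109.30
brass left [110.94 175.28] [121.37 149.15] res0.09 [[555.2, 296.8], [621.1, 273.3]] ang -19.64
brass right [175.94 196.21] [182.26 178.55] res0.05 [[499.5, 136.6], [543.2, 121.8]] ang -18.76
board near [ 90.7 196.4] [181.29 226.15] res0.05 [[504.5, 346.3], [426.6, 123.6]] ang -109.30
board left [ 89.16 196.47] [116.84 126.74] res0.07 [[504.4, 350.1], [681.0, 288.2]] ang -19.32
board right [181.75 223.91] [206.71 154.9 ] res0.06 [[432.0, 122.6], [603.2, 62.9]] ang -19.22
board far [117.81 126.03] [207.2  154.36] res0.04 [[682.8, 285.8], [604.5, 61.7]] ang -109.25
board corners [[505.7, 349.6], [426.8, 124.4], [604.8, 62.4], [683.3, 287.4]] [238.6 188.4 238.3 188.2]
brass corners [[556.1 296.5  23. ]
 [500.1 136.4  23. ]] 169.62802198610734
[[70 70 71 71 71 71 71 70 70 69 68 66 64]
 [69 69 69 70 71 71 71 71 71 71 70 70 69]
 [68 69 68 68 68 69 70 70 71 71 71 72 71]
 [69 69 69 69 68 69 69 68 69 69 71 71 71]
 [69 69 70 69 67 51 25 40 69 68 69 70 71]
 [70 69 70 69 61 20 18 29 59 71 70 70 69]
 [6
[... 248 characters left out ...]
]
punch [np.float64(138.84341637010675), np.float64(160.63843416370108)] [[590.77731335 229.26420651  23.        ]]
stock inner [317.13 157.86] [349.46 159.83] res0.34 [[586.2, -208.3], [579.5, -286.7]] ang -94.88
stock outer [309.08 166.03] [348.56 169.17] res0.12 [[566.1, -188.1], [556.2, -283.5]] ang -95.95
stock right [348.23 161.31] [350.05 168.11] res0.14 [[575.9, -283.5], [558.7, -287.2]] ang -167.88
blade outer [309.68 159.98] [308.94 126.05] res0.14 [[586.9, -191.2], [674.6, -192.0]] ang -0.47
blade inner [319.05 158.  ] [318.92 126.  ] res0.41 [[591.4, -214.6], [674.2, -216.9]] ang -1.64
blade tip [311.45 125.08] [319.63 125.5 ] res0.05 [[677.1, -198.3], [675.5, -218.7]] ang -94.38
```

Run:
```python
from m import *
t=np.load("top0.npy"); g=cv2.cvtColor(t,cv2.COLOR_RGB2GRAY)
def rep(name,a,b,z,ch=g,**k):
    e=edge(ch,a,b,**k); P=ray("top",[e[0],e[1]],z); v=P[1]-P[0]
    print(name,np.round(e[0],2),np.round(e[1],2),"res%.2f"%e[2],P[:,:2].round(1).tolist(),"ang %.2f"%np.degrees(np.arctan2(v[1],v[0]))); return e
w=np.clip(62-t[155:167,133:146,1].astype(float),0,None); Y,X=np.mgrid[155:167,133:146]; p=[(w*X).sum()/w.sum(),(w*Y).sum()/w.sum()]
P=ray("top",p,23)[0]; print("punch",p,P)
th=np.radians(-19.28);ex=np.array([np.cos(th),np.sin(th)]);ey=np.array([-ex[1],ex[0]])
ctr=np.array([[505.7,349.6],[426.8,124.4],[604.8,62.4],[683.3,287.4]]).mean(0)
m1=ctr-30*ex; m2=np.array([528.1,216.45])
print("ctr",ctr,"edge_mid",m1,m2)
for m in(m1,m2): print("punch in edge",(P[:2]-m)@ex,(P[:2]-m)@ey)
print(g[122:172,304:324:1][::6]); 
SN=rep("stock inner",(319,160),(349.4,160.8),30,w=2.5,lo=.2,pol=1)
SO=rep("stock outer",(309,166.5),(348.6,168.7),30,w=2.5,pol=-1)
SE=rep("stock right",(349.4,161),(348.6,168.5),30,w=2.5,lo=.2,hi=.8)
BO=rep("blade outer",(310,155),(311.4,126),10,w=2.5,pol=1)
BI=rep("blade inner",(317.5,155),(319.6,126),10,w=2.5,pol=-1)
BT=rep("blade tip",(311.4,126),(319.6,126),10,w=2.5,pol=1)
print("blade tip outer",ray("top",meet(BT,BO),10), "stock outer right",ray("top",meet(SO,SE),30))
s=sense();print(nose_length, s["eef_pos"])
```

```text
punch [np.float64(139.0580808080808), np.float64(160.5328282828283)] [591.03405309 228.74178183  23.        ]
ctr [555.15 205.95] edge_mid [526.83251204 215.85554772] [528.1  216.45]
punch in edge 56.34603863284442 33.36190692080939
punch in edge 55.34591531204213 32.382288325987446
[[ 99  97  98  97  96  97 100  99  97  96  96  95  96  97  97  98  94  94
   96  98]
 [ 96  95  95  97  97  88  52  74  87  88  87  87  86  87  89  89  94  93
   95  97]
 [ 98  97  97  99 100  91  59  90  88  89  89  88  87  91  89  93  98  97
   98  96]
 [ 99  98  98  96  98  94  79  90  90  91  90  89  91  93  93  96  96  97
   99  98]
 [ 98  99  97  96  89  67  93  92  94  93  92  92  94  93  93  94  96  97
   97  96]
 [ 97  98  98  96  89  82  94  94  95  95  95  95  96  94  96  96  98  98
   98  97]
 [ 98 100  99  92  70 100  97  97  96  96  91  84  81  84  76  79  77  80
   95  98]
 [ 97  95  88  41  51  98  98  97  97  98  97  98  98  96  97  97  97  97
   97  97]
 [100  99  94  82  80  81  80  79  79  80  80  76  56  25  23  21  21  20
   18  21]]
stock inner [319.05 159.28] [349.36 161.39] res0.3
[... 207 characters left out ...]
-284.2], [558.6, -287.3]] ang -169.86
blade outer [309.4  154.96] [311.13 125.98] res0.17 [[599.7, -190.9], [674.7, -197.5]] ang -5.00
blade inner [0. 0.] [0. 0.] resnan [[1040.5, 611.9], [1040.5, 611.9]] ang 0.00
blade tip [0. 0.] [0. 0.] resnan [[1040.5, 611.9], [1040.5, 611.9]] ang 0.00
blade tip outer [[nan nan nan]] stock outer right [[ 555.84764913 -287.78553589   30.        ]]
17.0 [265.31491893 565.20467172 213.66328864]m.py:15: RuntimeWarning: invalid value encountered in scalar divide
  P.append(a+d*u*L+n*((k[j]*r[j]).sum()/r[j].sum()))
m.py:21: RuntimeWarning: invalid value encountered in divide
  c=lambda l:np.cross([*l[0],1],[*l[1],1]); p=np.cross(c(l1),c(l2)); return p[:2]/p[2]
```

move_arm --moves '[[0, [0, -312, -304], 0], [0, [0, -312, -304], 0], [0, [0, -312, -304], 0], [0, [0, -312, -304], 0], [0, [0, -312, -304], 0], [0, [0, -312, -304], 0], [0, [0, -312, -304], 0], [0, [0, -312, -304], 0], [0, [0, -312, -304], 0], [0, [0, -312, -304], 0]]'

```text
time_s: 0.93
eef_pos: [412.3, 173.7, 214.3]
tcp_rot: [-0.881, 1.386, 0.88]
wrist_force: [0.6, -0.3, 0.2]
opening: 1.0
```

move_arm --moves '[[0, [0, -324, -317], 7], [0, [0, -324, -317], 14], [0, [0, -324, -317], 21], [0, [0, -324, -317], 28], [0, [0, -324, -317], 35], [0, [0, -324, -317], 42], [0, [0, -324, -317], 49], [0, [0, -324, -317], 56], [0, [0, -324, -317], 63], [0, [0, -324, -317], 70]]'

```text
time_s: 1.77
eef_pos: [558.0, -216.5, 214.1]
tcp_rot: [0.076, 1.57, -0.075]
wrist_force: [0.8, 0.8, 0.4]
opening: 0.997
```

Run:
```python
from h import *
s=sense(); M=R.from_rotvec(s["tcp_rot"]).as_matrix(); p=s["eef_pos"]; print(p,s["qpos"],"z yaw",np.degrees(np.arctan2(M[1,2],M[0,2])),M[:,0])
d=np.array([571,-251,100])-p; print("tool shift",M.T@d)
```

```text
[ 557.98574633 -216.45111845  214.13056259] [ 0.24859147  0.6520283   0.07770754  1.65723212 -0.06396882  0.8355339
  0.25762246] z yaw -5.486442224180022 [-5.97174981e-04  5.12179682e-04 -9.99999691e-01]
tool shift [114.10506025 -33.19797543  16.33128855]
```

move_arm --moves '[[0, [0, -33, 16], 0], [0, [40, -33, 16], 0], [0, [80, -33, 16], 0], [0, [114, -33, 16], 0], [0, [130, -33, 16], 0], [0, [144, -33, 16], 0], [0, [144, -33, 16], 0]]'

```text
time_s: 2.35
eef_pos: [568.3, -247.5, 66.7]
tcp_rot: [0.072, 1.576, -0.068]
wrist_force: [1.0, 0.4, -0.5]
opening: 0.994
```

Run:
```python
from h import *
s=sense(); M=R.from_rotvec(s["tcp_rot"]).as_matrix(); p=s["eef_pos"]; print(p,s["wrist_force"])
t=snapshot("top");S=snapshot("side"); 
g=lambda im:np.clip(im.astype(float)*1.6,0,255).astype(np.uint8)
print(proj("side",[p,p+M[:,0]*17]),proj("top",[p]))
A=cv2.resize(g(S[180:280,310:410]),None,fx=4,fy=4,interpolation=cv2.INTER_CUBIC)
B=cv2.resize(g(t[110:190,280:370]),None,fx=4,fy=4,interpolation=cv2.INTER_CUBIC)
o=np.zeros((400,760,3),np.uint8);o[:,:400]=A;o[:320,400:]=B; save(o,"c2.png")
```

```text
[ 568.30980721 -247.53292442   66.70611935] [ 1.00062139  0.41057533 -0.45976863]
[[355.32132835 233.72359839]
 [354.70492475 238.46014184]] [[335.08399685 160.51808472]]
```

View pics/c2.png

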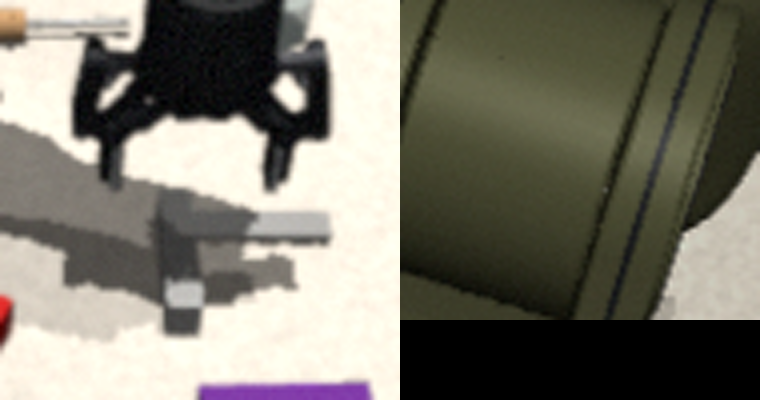

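The side crop shows the open fingers above the stock, tips at side px ≈(338,227) and (377.5,227), with the stock end at (355,259). The arm blocks the top view. I'll check the tip height numerically against the square.

Run:
```python
from h import *
s=sense(); M=R.from_rotvec(s["tcp_rot"]).as_matrix(); p=s["eef_pos"]; print(p)
e=np.radians(-5.4);ex=np.array([np.cos(e),np.sin(e),0]);ey=np.array([-ex[1],ex[0],0])
c=np.array([572,-239,0])
print("stock far-end corners proj (bot out,bot in,top out,top in)",proj("side",[c-50*ey-11*ex,c-50*ey+11*ex,c-50*ey-11*ex+[0,0,30],c-50*ey+11*ex+[0,0,30]]).round(1).tolist(), "seen bot ~(351,263.5),(359.5,263.5) top (351.5,250?)")
K,Rm,t=cam("side");o=-Rm.T@t
for px in((338,226.8),(377.5,227)):
    d=Rm.T@np.linalg.inv(K)@[*px,1]; k=(p[1]-8-o[1])/d[1]; print((o+k*d).round(1))
```

```text
[ 570.66338083 -248.65075746   70.03082499]
stock far-end corners proj (bot out,bot in,top out,top in) [[351.1, 264.4], [360.0, 264.5], [352.0, 256.4], [361.1, 256.5]] seen bot ~(351,263.5),(359.5,263.5) top (351.5,250?)
[ 522.3 -256.7  104.2]
[ 617.7 -256.7   95.3]
```

move_arm --moves '[[0, [12, 0, 0], 0], [0, [25, 0, 0], 0], [0, [25, 0, 0], 0], [0, [25, 0, 0], 0], [0, [25, 0, 0], 0]]'

```text
time_s: 2.87
eef_pos: [571.0, -248.9, 45.5]
tcp_rot: [0.07, 1.569, -0.07]
wrist_force: [-0.0, 0.0, -0.0]
opening: 0.997
```

Run:
```python
from h import *
s=sense(); M=R.from_rotvec(s["tcp_rot"]).as_matrix(); p=s["eef_pos"]; print(p,s["wrist_force"])
S=snapshot("side"); np.save("side3.npy",S)
g=lambda im:np.clip(im.astype(float)*1.8,0,255).astype(np.uint8)
A=cv2.resize(g(S[185:275,305:415]),None,fx=7,fy=6,interpolation=cv2.INTER_CUBIC)
pr=lambda P:[(int((x-305)*7),int((y-185)*6)) for x,y in proj("side",P)]
for q,c in zip(pr([p,p+17*M[:,0],p+42*M[:,2],p-42*M[:,2]]),[(255,0,0),(0,0,255),(0,255,0),(0,255,0)]): cv2.circle(A,q,3,c,-1)
save(A,"c3.png")
```

```text
[ 571.03257238 -248.85036586   45.48076656] [-0.04396781  0.01104622 -0.03389628]
```

View pics/c3.png

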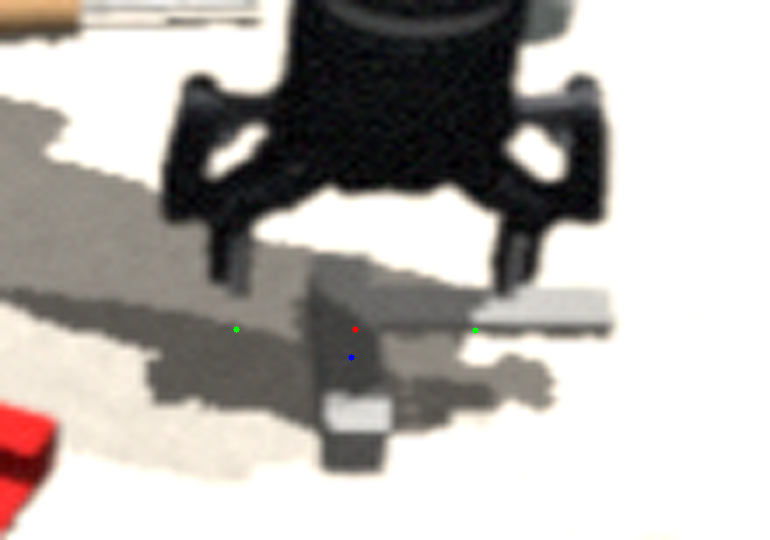

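The calibration agrees with the stock's corners, but the open tips appear at about z=75 while the TCP reads 45, and their shadow supports y≈-249. So the tips look about 30 mm behind the TCP. I'll go down in guarded steps and measure again.

move_arm --moves '[[0, [12, 0, 0], 0], [0, [22, 0, 0], 0], [0, [22, 0, 0], 0], [0, [22, 0, 0], 0], [0, [22, 0, 0], 0]]'

```text
time_s: 3.33
eef_pos: [570.8, -248.8, 23.1]
tcp_rot: [0.071, 1.57, -0.07]
wrist_force: [-0.6, -0.6, 0.1]
opening: 0.998
```

Run:
```python
from h import *
s=sense(); M=R.from_rotvec(s["tcp_rot"]).as_matrix(); p=s["eef_pos"]; print(p,s["wrist_force"])
S=snapshot("side"); np.save("side4.npy",S)
g=lambda im:np.clip(im.astype(float)*1.8,0,255).astype(np.uint8)
A=cv2.resize(g(S[190:275,315:405]),None,fx=8,fy=7,interpolation=cv2.INTER_CUBIC)
pr=lambda P:[(int((x-315)*8),int((y-190)*7)) for x,y in proj("side",P)]
for q,c in zip(pr([p,p+17*M[:,0],p+42*M[:,2],p-42*M[:,2]]),[(255,0,0),(0,0,255),(0,255,0),(0,255,0)]): cv2.circle(A,q,3,c,-1)
save(A,"c4.png")
```

```text
[ 570.82171479 -248.77042535   23.06341383] [-0.59526062 -0.55450765  0.06661037]
```

View pics/c4.png

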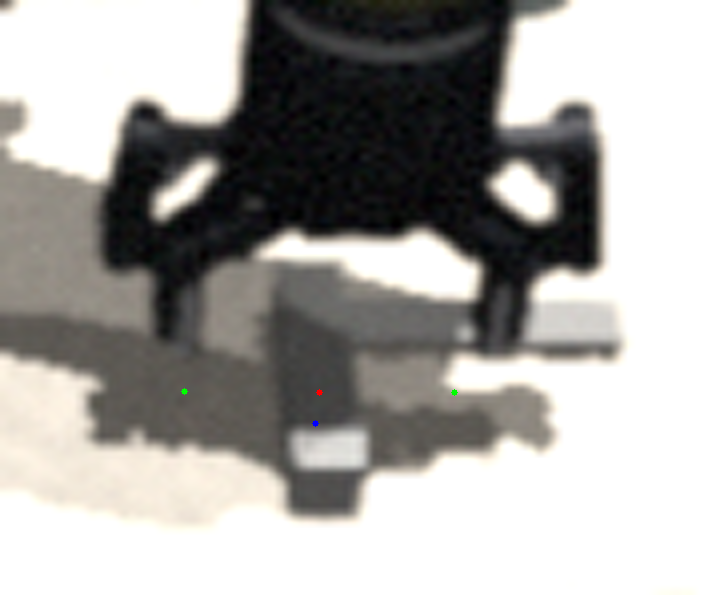

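Run:
```python
from h import *
for px in((327,246),(327,252),(384,246),(384,253),(355,250)): print(px,ray("side",px,0)[0].round(0))
K,Rm,t=cam("side");o=-Rm.T@t
for y in(-250,-225,-200):
  for px in((337.5,239.8),(377.5,240)):
    d=Rm.T@np.linalg.inv(K)@[*px,1]; k=(y-o[1])/d[1]; print(y,(o+k*d).round(1))
```

```text
(327, 246) [ 505. -222.    0.]
(327, 252) [ 502. -243.    0.]
(384, 246) [ 650. -234.    0.]
(384, 253) [ 645. -258.    0.]
(355, 250) [ 574. -242.    0.]
-250 [ 525.1 -250.    51.5]
-250 [ 625.3 -250.    41.7]
-225 [ 530.3 -225.    23.9]
-225 [ 633.6 -225.    13.8]
-200 [ 535.5 -200.    -3.7]
-200 [ 642. -200.  -14.]
```

move_arm --moves '[[0, [5, 0, 0], 0], [0, [10, 0, 0], 0], [0, [14, 0, 0], 0], [0, [14, 0, 0], 0], [0, [14, 0, 0], 0]]'

```text
time_s: 3.8
eef_pos: [570.7, -248.7, 8.9]
tcp_rot: [0.071, 1.57, -0.07]
wrist_force: [0.7, -0.1, -0.4]
opening: 1.0
```

Run:
```python
from h import *
s=sense(); p=s["eef_pos"]; print(p,s["wrist_force"],s["qpos"])
S=snapshot("side"); np.save("side5.npy",S)
for c in(336,338,376,378,380): print(c,S[225:262,c].mean(1).astype(int))
```

```text
[ 570.66258752 -248.6641065     8.93746868] [ 0.67523074 -0.1126515  -0.44126697] [ 0.31481664  0.96947177  0.04026383  1.70225628 -0.07328901  0.47212936
  0.3132365 ]
336 [ 13   9  13  22  19  17  11  10   9  14  13  18  19  20  20  26  28  37
  43  44  47  47  46  49  49  52  50  49  54  90 127 129 130 131 131 130
 129]
338 [  3  10   8  10  17   8  10   9  11  20  30  36  36  37  37  35  38  38
  39  43  47  49  48  48  50  51  50  51  55  93 128 133 134 133 132 131
 130]
376 [ 10  18  22  16  11   5   4   8   8  17  29  25  33  36  38  41  43  51
  77  99 101  84  74  63  50  50  50  54  77 109 130 142 154 158 159 159
 159]
378 [ 24  10   3  15  16  10  10  10   9  14  16  24  24  17  16  18  42  93
 140 153 133  86  74  75  76  75  73  86 126 148 147 153 159 162 162 162
 161]
380 [ 97  31  11   5   7  14  12  14  18  33  51  61  67  66  48  77 127 151
 154 145 113  81  76  75  76  77  76  80 116 153 158 158 159 160 159 158
 157]
```

No contact, which fits the picture. I'll close partly at a height that is safe either way, to see the swing.

move_arm --moves '[[0, [-7, 0, 0], 0], [0, [-11, 0, 0], 0], [0.6, [-11, 0, 0], 0], [0.6, [-11, 0, 0], 0], [0.6, [-11, 0, 0], 0], [0.6, [-11, 0, 0], 0], [0.6, [-11, 0, 0], 0], [0.6, [-11, 0, 0], 0], [0.6, [-11, 0, 0], 0]]'

```text
time_s: 4.6
eef_pos: [570.9, -248.8, 20.2]
tcp_rot: [0.071, 1.57, -0.07]
wrist_force: [-0.8, 0.4, 0.0]
opening: 0.392
```

Run:
```python
from h import *
s=sense(); M=R.from_rotvec(s["tcp_rot"]).as_matrix(); p=s["eef_pos"]; print(p,s["wrist_force"],s["opening"])
S=snapshot("side"); np.save("side6.npy",S)
g=lambda im:np.clip(im.astype(float)*2.2,0,255).astype(np.uint8)
A=cv2.resize(g(S[190:275,315:405]),None,fx=8,fy=7,interpolation=cv2.INTER_CUBIC)
pr=lambda P:[(int((x-315)*8),int((y-190)*7)) for x,y in proj("side",P)]
for q,c in zip(pr([p,p+17*M[:,0],p+17*M[:,2],p-17*M[:,2]]),[(255,0,0),(0,0,255),(0,255,0),(0,255,0)]): cv2.circle(A,q,3,c,-1)
save(A,"c6.png")
```

```text
[ 570.8519852  -248.77759949   20.22136326] [-0.75444314  0.39822641  0.02221677] 0.3921034596342395
```

View pics/c6.png

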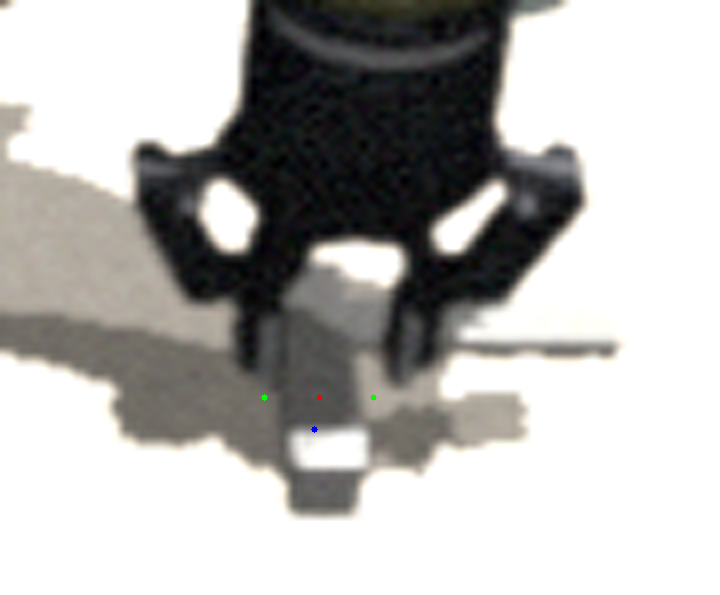

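Run:
```python
from h import *
K,Rm,t=cam("side");o=-Rm.T@t
for px,y in(((347.5,243.6),-258.5),((365.6,244.6),-261.5)):
    d=Rm.T@np.linalg.inv(K)@[*px,1]; k=(y-o[1])/d[1]; print((o+k*d).round(1))
S=np.load("side6.npy")
for c in(346,347,348,364,365,366): print(c,S[232:252,c].mean(1).astype(int))
```

```text
[ 548.9 -258.5   44.8]
[ 593.5 -261.5   40.4]
346 [ 2  7 10  6  8  9  7 11  6 14 19 35 45 46 49 50 52 49 48 49]
347 [ 6  6  9 17 23 25 25 25 27 29 30 36 41 46 49 50 51 50 51 48]
348 [ 9  7 14 24 34 37 36 38 37 35 34 37 39 41 47 49 49 50 51 48]
364 [24 15 12 11  9 12 13 14 18 21 25 29 39 58 77 73 63 51 51 50]
365 [ 6 12 18 25 25 24 29 26 30 34 37 41 45 61 74 68 54 50 50 50]
366 [ 5 14 19 31 38 35 34 33 33 30 38 47 60 68 75 71 59 50 48 51]
```

By picture the tips are ~22 mm behind the reported TCP (columns and shadow both rule out a y error). I'll continue down, guarded by the force reading.

move_arm --moves '[[0.35, [0, 0, 0], 0], [0.35, [0, 0, 0], 0], [0.35, [5, 0, 0], 0], [0.35, [10, 0, 0], 0], [0.35, [14, 0, 0], 0], [0.35, [17, 0, 0], 0], [0.35, [20, 0, 0], 0], [0.35, [20, 0, 0], 0]]'

```text
time_s: 5.32
eef_pos: [570.4, -248.5, -0.5]
tcp_rot: [0.071, 1.571, -0.07]
wrist_force: [0.8, -0.4, -0.0]
opening: 0.65
```

move_arm --moves '[[0.35, [3, 0, 0], 0], [0.35, [6, 0, 0], 0], [0.35, [6, 0, 0], 0]]'

```text
time_s: 5.57
eef_pos: [570.7, -248.6, -6.2]
tcp_rot: [0.071, 1.57, -0.07]
wrist_force: [-0.4, -0.1, 0.7]
opening: 0.648
```

Run:
```python
from h import *
s=sense(); M=R.from_rotvec(s["tcp_rot"]).as_matrix(); p=s["eef_pos"]; print(p,s["wrist_force"],s["opening"])
S=snapshot("side"); np.save("side7.npy",S)
for c in range(340,346): print(c,S[236:260,c].mean(1).astype(int))
for c in range(366,374): print(c,S[236:260,c].mean(1).astype(int))
```

```text
[ 570.65901214 -248.61334947   -6.17985543] [-0.35768752 -0.13476302  0.69542472] 0.6483513365036524
340 [ 12  11  10   6   7  10  13  10  11  10   8  11  20  38  49  51  52  57
  92 127 130 131 134 134]
341 [ 12   5   6  11  11   7   8  10  11  14  17  14  21  38  47  50  50  53
  80 115 128 131 133 133]
342 [  4  15   9  12  13  12  23  25  26  28  30  31  35  43  45  46  50  50
  61  93 128 131 131 132]
343 [  9   9   6  13  12  18  35  36  37  37  38  39  41  40  39  43  49  50
  55  91 127 132 132 133]
344 [  8   8  13  13  13  23  32  34  33  32  34  36  36  36  35  42  50  50
  54  77 113 128 131 131]
345 [  9   9  17  29  38  32  35  35  37  34  38  40  45  42  45  49  49  50
  49  54  81 113 129 131]
366 [ 46  49  47  39  48  58  53  46  46  42  37  40  42  39  42  45  49  48
  48  51  63  80 116 152]
367 [ 21  29  31  20  21  19  15  18  13  14  11  16  19  23  24  37  50  48
  49  56  70  85 117 153]
368 [  7  10  10  11   6  13  19  18  23  26  24  27  27  32  34  42  48  48
  52  67  96 118 135 154]
369 [  7  11   5   5   6  22  31  32  37  39  37  34  34  37  44  44  51  52
  71 105 132 153 159 159]
370 [ 10   7  11   1   7  15  32  31  31  34  29  27  25  33  46  47  48  55
  93 131 149 159 162 161]
371 [  9   8   7   7   9  16  19  17  23  24  26  23  20  36  47  48  50  73
 108 131 144 159 162 159]
372 [ 11   9   9  11  15  26  35  38  46  64  79  68  44  43  49  50  55  90
 127 137 148 157 159 158]
373 [ 13   9   4  14  34  72 102 106 109 120 121  93  67  59  60  58  61 100
 133 141 152 158 156 157]
```

Run:
```python
from h import *
K,Rm,t=cam("side");o=-Rm.T@t
for px,y in(((341.5,249.5),-258.5),((343.5,250.8),-258.5),((368,250.8),-261),((370,249.8),-261)):
    d=Rm.T@np.linalg.inv(K)@[*px,1]; k=(y-o[1])/d[1]; print((o+k*d).round(1))
```

```text
[ 535.4 -258.5   24.3]
[ 540.8 -258.5   19. ]
[ 602.  -261.    16.1]
[ 606.7 -261.    19.4]
```

move_arm --moves '[[0.5, [3, 0, 0], 0], [0.7, [3, 0, 0], 0], [1, [3, 0, 0], 0], [1, [3, 0, 0], 0], [1, [3, 0, 0], 0], [1, [3, 0, 0], 0], [1, [3, 0, 0], 0], [1, [3, 0, 0], 0]]'

```text
time_s: 6.28
eef_pos: [570.6, -248.7, -8.6]
tcp_rot: [0.071, 1.57, -0.07]
wrist_force: [-2.1, 1.0, 1.8]
opening: 0.247
```

Run:
```python
from h import *
s=sense(); M=R.from_rotvec(s["tcp_rot"]).as_matrix(); p=s["eef_pos"]; print(p,s["wrist_force"],s["wrist_torque"],s["opening"], "yaw",np.degrees(np.arctan2(M[1,2],M[0,2])))
```

```text
[ 570.58482094 -248.74513852   -8.59318095] [-2.1305253   1.0434482   1.81665235] [0.06921211 0.36619172 0.02350461] 0.24701911130127632 yaw -5.141493015834892
```

move_arm --moves '[[1, [-15, 0, 0], 0], [1, [-40, 0, 0], 0], [1, [-75, 0, 0], 0], [1, [-110, 0, 0], 0], [1, [-130, 0, 0], 0], [1, [-130, 15, -4], 0], [1, [-130, 45, -12], 2], [1, [-130, 85, -23], 5], [1, [-130, 125, -34], 8], [1, [-130, 165, -45], 11]]'

```text
time_s: 7.12
eef_pos: [540.3, -78.8, 121.9]
tcp_rot: [0.224, 1.559, -0.223]
wrist_force: [0.7, 1.4, -5.3]
opening: 0.246
```

Run:
```python
from h import *
s=sense(); M=R.from_rotvec(s["tcp_rot"]).as_matrix(); p=s["eef_pos"]; print(p,s["wrist_force"],s["wrist_torque"],s["opening"], "yaw",np.degrees(np.arctan2(M[1,2],M[0,2])))
d=np.array([489.1,201,121.4])-p; print(M.T@d)
```

```text
[540.34432503 -78.81248546 121.9227386 ] [ 0.69364334  1.41496624 -5.31861112] [ 0.03608528 -0.06220374  0.02376598] 0.2459196732253803 yaw -16.347178668148427
[   0.65123432  254.07727241 -127.92809175]
```

move_arm --moves '[[1, [0, 32, -16], 1], [1, [0, 64, -32], 2], [1, [0, 96, -48], 2.9], [1, [0, 128, -64], 2.9], [1, [0, 160, -80], 2.9], [1, [0, 192, -97], 2.9], [1, [0, 224, -113], 2.9], [1, [0, 244, -123], 2.9], [1, [0, 254, -128], 2.9], [1, [0, 254, -128], 2.9]]'

```text
time_s: 7.95
eef_pos: [487.5, 203.5, 121.6]
tcp_rot: [0.258, 1.556, -0.254]
wrist_force: [-1.2, 0.1, -5.2]
opening: 0.241
```

move_arm --moves '[[1, [30, 0, 0], 0], [1, [50, 0, 0], 0], [1, [65, 0, 0], 0], [1, [65, 0, 0], 0], [1, [65, 0, 0], 0], [1, [65, 0, 0], 0]]'

```text
time_s: 8.45
eef_pos: [489.7, 198.0, 57.3]
tcp_rot: [0.262, 1.553, -0.262]
wrist_force: [1.1, -0.8, -5.3]
opening: 0.244
```

Run:
```python
from h import *
s=sense(); M=R.from_rotvec(s["tcp_rot"]).as_matrix(); p=s["eef_pos"]; print(p,s["wrist_force"],s["wrist_torque"],s["opening"], "yaw",np.degrees(np.arctan2(M[1,2],M[0,2])))
S=snapshot("side"); t=snapshot("top"); np.save("s8.npy",S); np.save("t8.npy",t)
g=lambda im:np.clip(im.astype(float)*1.8,0,255).astype(np.uint8)
A=cv2.resize(g(S[90:180,270:370]),None,fx=4,fy=4,interpolation=cv2.INTER_CUBIC)
B=cv2.resize(g(t[110:240,85:215]),None,fx=3,fy=3,interpolation=cv2.INTER_CUBIC)
o=np.zeros((390,790,3),np.uint8);o[:360,:400]=A;o[:,400:]=B; save(o,"c8.png")
```

```text
[489.68693466 198.04924905  57.34807157] [ 1.1152027  -0.7582846  -5.34218434] [-0.05361163  0.01117803  0.01764587] 0.2437447808162147 yaw -19.14635582409063
```

View pics/c8.png

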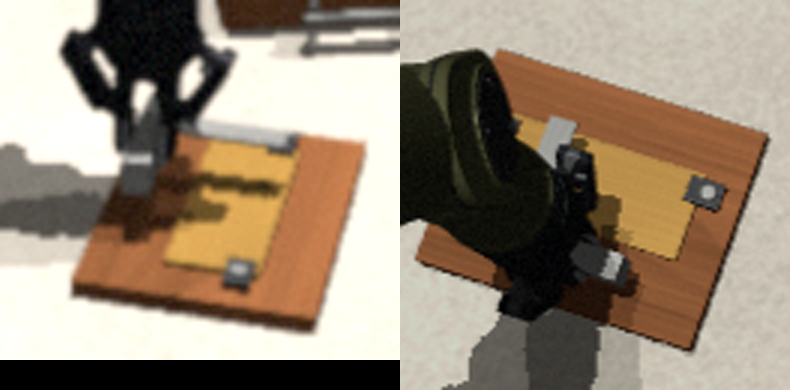

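Side: the stock is held near-side, parallel to the blank. Top: the blade tip shows at ≈(271,150) and the stock's toe end at ≈(289,199). Going lower.

move_arm --moves '[[1, [15, 0, 0], 0], [1, [28, 0, 0], 0], [1, [37, 0, 0], 0], [1, [42, 0, 0], 0], [1, [44, 0, 0], 0], [1, [44, 0, 0], 0], [1, [44, 0, 0], 0]]'

```text
time_s: 9.13
eef_pos: [489.0, 199.2, 12.8]
tcp_rot: [0.261, 1.554, -0.26]
wrist_force: [-0.0, -0.2, -4.3]
opening: 0.24
```

Run:
```python
from h import *
s=sense(); M=R.from_rotvec(s["tcp_rot"]).as_matrix(); p=s["eef_pos"]; print(p,s["wrist_force"],s["wrist_torque"],s["opening"], "yaw",np.degrees(np.arctan2(M[1,2],M[0,2])))
t=snapshot("top"); S=snapshot("side"); np.save("t9.npy",t); np.save("s9.npy",S)
g=lambda im:np.clip(im.astype(float)*2,0,255).astype(np.uint8)
B=cv2.resize(g(t[140:215,110:180]),None,fx=7,fy=7,interpolation=cv2.INTER_CUBIC)
A=cv2.resize(g(S[105:165,285:345]),None,fx=5,fy=5,interpolation=cv2.INTER_CUBIC)
o=np.zeros((525,795,3),np.uint8);o[:,:490]=B;o[:300,495:]=A; save(o,"c9.png")
```

```text
[488.98764641 199.22004211  12.83945902] [-0.04790871 -0.22536499 -4.269664  ] [-0.02808619  0.07732611  0.05391439] 0.24004841856717832 yaw -19.040891526947554
```

View pics/c9.png

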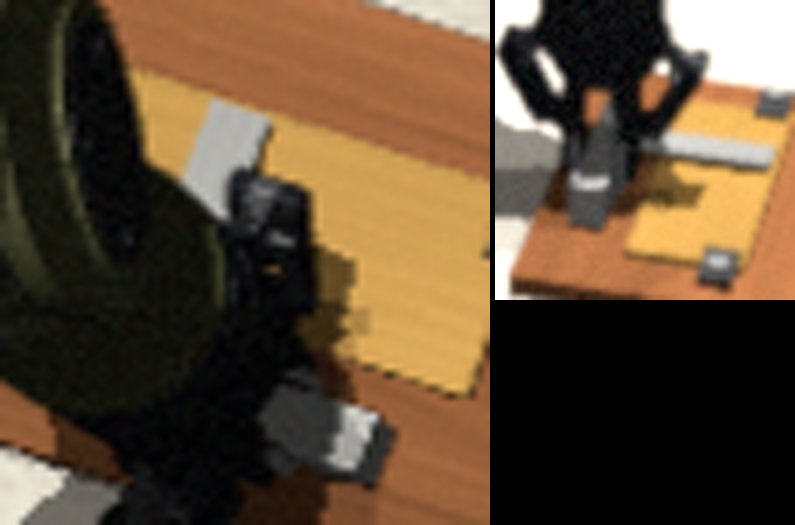

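```bash
cat > bl.py <<'E'
from m import *
th=np.radians(-19.28);ex=np.array([np.cos(th),np.sin(th)]);ey=np.array([-ex[1],ex[0]])
EM=np.array([527.4,216.1]); 
fr=lambda P:np.c_[(np.atleast_2d(P)[:,:2]-EM)@ex,(np.atleast_2d(P)[:,:2]-EM)@ey].round(2)
def blade(t,ub,to,ti,lo_):
    b=t[:,:,2].astype(float)
    zb=ub+10
    O=edge(b,to,lo_,w=3,lo=.1,hi=.85); T=edge(b,to,ti,w=3,lo=.15,hi=.85)
    for n,e in(("outer",O),("tip",T)):
        P=ray("top",e[:2],zb);v=P[1]-P[0]; print(n,"res%.2f"%e[2],fr(P).tolist(),"dir %.2f"%np.degrees(np.arctan2(v[1],v[0])))
    print("tip corner",fr(ray("top",meet(O,T),zb)),"px",meet(O,T))
E
python3 - <<'E'
from bl import *
t=np.load("t9.npy")
blade(t,21.5,(140.3,154.3),(148.6,157.6),(136.4,165))
print("punch",fr([591.03,228.74]))
b=t[:,:,2].astype(float)
for n,a,c in(("toe end inner-top->outer",(164.4,198.2),(160.5,206.5)),("stock inner",(155.5,194.5),(164.4,198.2))):
    e=edge(b,a,c,w=2.5); print(n,fr(ray("top",e[:2],51.5)).tolist(),e[2])
E
```

```text
outer res0.10 [[70.19, 34.28], [42.01, 34.52]] dir 160.24
tip res0.05 [[71.54, 32.62], [71.69, 10.4]] dir -108.91
tip corner [[71.53 34.27]] px [139.84472586 153.53902457]
punch [[55.89 32.94]]
toe end inner-top->outer [[-16.65, -66.19], [-38.37, -65.52]] 0.04606363
stock inner [[-18.23, -44.39], [-18.58, -67.57]] 0.06749159
```

move_arm --moves '[[1, [1, -1.4, 3], 0.2], [1, [2, -1.4, 7], 0.2], [1, [2, -1.4, 11], 0.2], [1, [2, -1.4, 14], 0.2], [1, [2, -1.4, 15.5], 0.2], [1, [2, -1.4, 15.5], 0.2], [1, [2, -1.4, 15.5], 0.2]]'

```text
time_s: 9.82
eef_pos: [502.7, 192.7, 10.4]
tcp_rot: [0.264, 1.555, -0.264]
wrist_force: [0.2, -0.2, -5.3]
opening: 0.242
```

move_arm --moves '[[1, [0, 0, 0.7], 0], [1, [0, 0, 1.4], 0], [1, [0, 0, 1.4], 0]]'

```text
time_s: 10.07
eef_pos: [504.2, 192.3, 10.4]
tcp_rot: [0.264, 1.555, -0.263]
wrist_force: [-0.5, -0.2, -4.7]
opening: 0.245
```

```bash
cat > st.py <<'E'
from bl import *
s=sense(); M=R.from_rotvec(s["tcp_rot"]).as_matrix(); p=s["eef_pos"]; f=np.array(s["wrist_force"])
print(p,"tool force",(M.T@f).round(1),"torque",np.array(s["wrist_torque"]).round(2),s["opening"],"yaw %.2f"%np.degrees(np.arctan2(M[1,2],M[0,2])),"frame",fr(p))
E
python3 st.py
```

```text
[504.17949007 192.34112505  10.41211428] tool force [ 4.7 -0.4 -0.4] torque [-0.12 -0.01 -0.02] 0.24506211964416413 yaw -19.24 frame [[-14.07 -30.09]]
```

move_arm --moves '[[1, [0, 0, 0.6], 0], [1, [0, 0, 1.2], 0], [1, [0, 0, 1.2], 0]]'

```text
time_s: 10.32
eef_pos: [505.4, 191.8, 10.4]
tcp_rot: [0.264, 1.554, -0.263]
wrist_force: [-0.1, -0.2, -4.6]
opening: 0.241
```

move_arm --moves '[[1, [0, 0, 0.5], 0], [1, [0, 0, 1.0], 0], [1, [0, 0, 1.0], 0]]'

```text
time_s: 10.57
eef_pos: [505.6, 191.7, 10.4]
tcp_rot: [0.263, 1.556, -0.263]
wrist_force: [-1.8, 0.8, -4.1]
opening: 0.246
```

```bash
python3 st.py
```

```text
[505.60675107 191.74432485  10.36297737] tool force [ 4.1  0.2 -1.9] torque [0.06 0.3  0.1 ] 0.2461716376663175 yaw -19.22 frame [[-12.53 -30.19]]
```

move_arm --moves '[[1, [0, 0, 0.5], 0], [1, [0, 0, 1.0], 0], [1, [0, 0, 1.0], 0], [1, [0, 0, 1.0], 0]]'

```text
time_s: 10.9
eef_pos: [505.7, 191.7, 10.3]
tcp_rot: [0.263, 1.557, -0.263]
wrist_force: [-4.5, 1.8, -2.6]
opening: 0.245
```

```bash
python3 st.py
```

```text
[505.66980105 191.70995517  10.27895738] tool force [ 2.6  0.2 -4.8] torque [0.39 1.09 0.04] 0.24503886748611092 yaw -19.20 frame [[-12.46 -30.2 ]]
```

move_arm --moves '[[1, [0.5, 0, 0], 0], [1, [1, 0, 0], 0], [1, [1.5, 0, 0], 0], [1, [1.5, 0, 0], 0], [1, [1.5, 0, 0], 0]]'

```text
time_s: 11.32
eef_pos: [505.6, 191.6, 9.4]
tcp_rot: [0.263, 1.557, -0.263]
wrist_force: [-6.0, 1.3, 4.1]
opening: 0.244
```

```bash
python3 st.py
```

```text
[505.62462637 191.60089959   9.37912708] tool force [-4.1 -0.7 -6.1] torque [0.36 1.33 0.01] 0.24397857542545223 yaw -19.20 frame [[-12.46 -30.31]]
```

Run:
```python
from bl import *
t=snapshot("top"); np.save("t10.npy",t)
# shift expected pixels from previous tip px by re-projection
tip=np.array([139.84,153.54]); 
f=lambda a,b,z:proj("top",[np.r_[EM+a*ex+b*ey,z]])[0]
blade(t,18,f(90,33,28),f(90,11,28),f(65,33,28))
e=edge(t[:,:,2].astype(float),f(0,-67,48),f(-22,-67,48),w=2.5); print("toe end",fr(ray("top",e[:2],48)).tolist(),e[2])
e=edge(t[:,:,2].astype(float),f(0,-50,48),f(0,-67,48),w=2.5); print("inner top",fr(ray("top",e[:2],48)).tolist(),e[2])
g=np.clip(t.astype(float)*2,0,255).astype(np.uint8)
S=snapshot("side"); S=np.clip(S.astype(float)*2,0,255).astype(np.uint8)
B=cv2.resize(g[135:210,110:185],None,fx=7,fy=7,interpolation=cv2.INTER_CUBIC)
A=cv2.resize(S[105:160,285:340],None,fx=4.6,fy=4.6,interpolation=cv2.INTER_CUBIC)
o=np.zeros((525,790,3),np.uint8);o[:,:525]=B;o[:A.shape[0],530:530+A.shape[1]]=A; save(o,"c10.png")
```

```text
outer res0.08 [[89.96, 32.43], [64.99, 32.84]] dir 159.78
tip res0.06 [[89.32, 32.94], [89.92, 10.99]] dir -107.73
tip corner [[89.34 32.44]] px [143.49514578 147.51615259]
toe end [[-0.0, -67.23], [-22.01, -67.76]] 0.05235678
inner top [[2.94, -50.85], [-2.1, -66.39]] 0.48750758
```

View pics/c10.png

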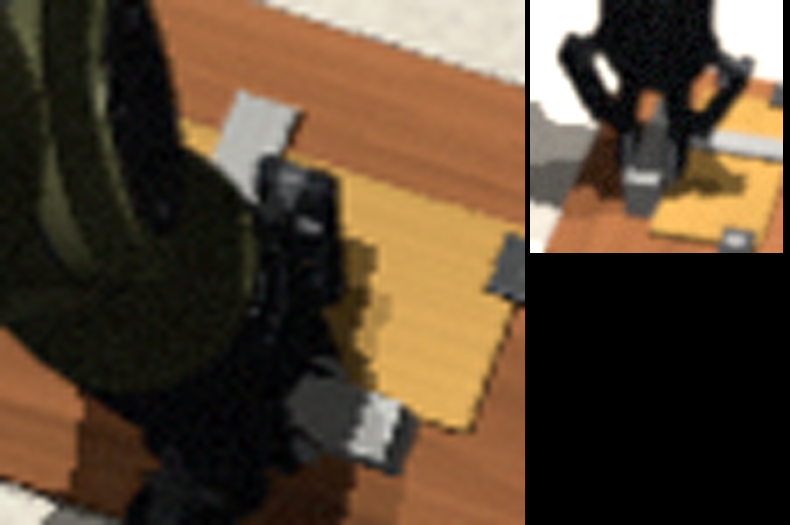

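Top: the blade tip corner is 89.3 mm past the edge (nominal 90), and its outer edge is at y≈33.0 at the mark's depth against the mark's 32.9. The toe at −67.3 agrees, and the mark is just hidden under the wrist. Releasing gently.

move_arm --moves '[[0.72, [0, 0, 0], 0], [0.7, [0, 0, 0], 0], [0.66, [0, 0, 0], 0], [0.6, [0, 0, 0], 0], [0.5, [0, 0, 0], 0], [0.4, [0, 0, 0], 0], [0.4, [0, 0, 0], 0], [0.4, [0, 0, 0], 0]]'

```text
time_s: 12.08
eef_pos: [507.5, 191.2, 8.9]
tcp_rot: [0.264, 1.554, -0.264]
wrist_force: [0.1, -0.6, -0.6]
opening: 0.602
```

```bash
python3 st.py
```

```text
[507.49800618 191.16282177   8.94323506] tool force [ 0.6 -0.5  0.3] torque [ 0.03 -0.01 -0.01] 0.6016251972998041 yaw -19.25 frame [[-10.55 -30.11]]
```

move_arm --moves '[[0.4, [-10, 0, -1.5], 0], [0.4, [-30, 0, -1.5], 0], [0.4, [-60, 0, -1.5], 0], [0.4, [-100, 0, -1.5], 0], [0.4, [-140, 0, -1.5], 0], [0.4, [-170, -15, -1.5], 0], [0.4, [-180, -50, -1.5], 0], [0.4, [-180, -90, -1.5], 0], [0.4, [-180, -130, -1.5], 0], [0.4, [-180, -170, -1.5], 0]]'

```text
time_s: 12.92
eef_pos: [448.9, 30.0, 190.0]
tcp_rot: [0.263, 1.553, -0.262]
wrist_force: [0.5, -1.2, -0.3]
opening: 0.599
```

move_arm --moves '[[0.4, [0, -40, 0], 0], [0.4, [0, -80, 0], 0], [0.4, [0, -120, 0], 0], [0.4, [0, -155, 0], 0], [0.4, [0, -180, 0], 0], [0.4, [0, -180, 0], 0], [0.4, [0, -180, 0], 0]]'

```text
time_s: 13.5
eef_pos: [389.7, -140.0, 189.5]
tcp_rot: [0.267, 1.554, -0.267]
wrist_force: [0.6, -0.6, 0.2]
opening: 0.602
```

Run:
```python
from bl import *
s=sense(); print(s["eef_pos"],s["wrist_force"])
t=snapshot("top"); S=snapshot("side"); np.save("t11.npy",t)
f=lambda a,b,z:proj("top",[np.r_[EM+a*ex+b*ey,z]])[0]
blade(t,18,f(90,33,28),f(90,11,28),f(20,33,28))
b=t[:,:,2].astype(float)
for n,a,c in(("toe end",(0,-67),(-22,-67)),("inner top",(0,5),(0,-67)),("outer top",(-22,33),(-22,-67))):
    e=edge(b,f(*a,48),f(*c,48),w=2.5); print(n,fr(ray("top",e[:2],48)).tolist(),e[2])
w=np.clip(62-t[153:170,132:148,1].astype(float),0,None)
print(t[153:170,132:150,1])
g=lambda im:np.clip(im.astype(float)*1.8,0,255).astype(np.uint8)
B=cv2.resize(g(t[135:215,100:190]),None,fx=6,fy=6,interpolation=cv2.INTER_CUBIC)
A=cv2.resize(g(S[105:205,285:395]),None,fx=2.3,fy=2.3,interpolation=cv2.INTER_CUBIC)
o=np.zeros((480,800,3),np.uint8);o[:,:540]=B;o[:230,545:545+A.shape[1]]=A; save(o,"c11.png")
```

```text
[ 389.73530446 -139.98251466  189.48540349] [ 0.5671823  -0.59266779  0.23031962]
outer res0.07 [[89.98, 32.64], [19.98, 32.65]] dir 160.72
tip res0.07 [[89.33, 32.94], [90.09, 11.01]] dir -107.31
tip corner [[89.34 32.64]] px [143.42037448 147.48949704]
toe end [[-0.0, -67.13], [-22.01, -67.6]] 0.027216375
inner top [[-0.79, 4.96], [-0.48, -67.02]] 0.06849575
outer top [[-22.07, 33.0], [-21.74, -66.99]] 0.028268985
[[ 93  93  93  93  91  89  89  86  77  76 104 105 104 105 105 104 104 107]
 [ 95  95  94  94  94  93  93  92  91  95 105 103 105 105 105 104 106 106]
 [ 93  93  96  95  94  94  94  94  96 103 105 104 106 106 105 105 108 101]
 [ 91  91  93  92  94  94  96  96  99 106 105 105 106 105 104 105 107  95]
 [ 92  92  92  90  92  93  93  96 103 106 104 106 105 105 105 107 102  78]
 [ 93  93  93  92  91  92  92  94 104 105 105 106 107 105 106 109  98  70]
 [ 93  92  93  95  94  90  72  71 107 106 106 107 106 106 107 107  96  63]
 [ 93  93  92  92  93  83  49  88 106 105 106 107 106 105 108 103  84  72]
 [ 92  92  92  94  93  84  59 106 105 106 106 106 106 106 108  95  62  92]
 [ 92  92  91  92  93  92  98 107 106 107 107 105 105 108 108  99  72  94]
 [ 90  90  91  93  92  94 102 106 106 107 107 106 105 109 102  90  93  94]
 [ 90  90  90  91  92  98 107 107 107 108 106 106 107 108  97  65  95  95]
 [ 90  90  92  91  94 103 107 107 107 106 107 107 109 104  84  71  95  94]
 [ 92  90  91  91  96 107 107 107 108 107 106 108 110  96  65  93  94  93]
 [ 93  92  92  92  98 108 107 108 108 108 107 109 110  97  57  95  95  95]
 [ 94  93  93  95 104 107 109 109 109 107 108 111 104  82  57  91  93  93]
 [ 94  94  95 100 108 107 107 109 109 107 109 111  97  63  92  94  93  92]]
```

View pics/c11.png

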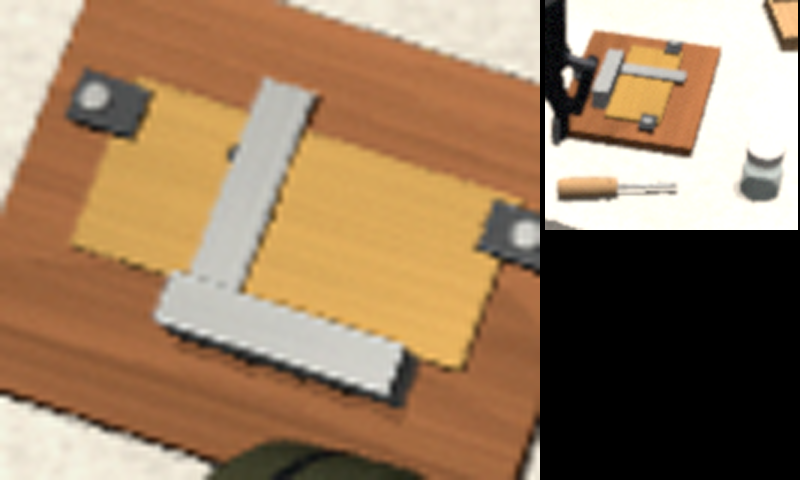

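```bash
python3 -c "
from station import sign_off; print(sign_off())"
```

```text
the job is handed in; nothing more can be done
None
```

The steel square is on the work board with its stock against the blank's near edge, the blade over the brass and its outer edge through the punch mark. I let go of it there and handed the job in at about 13.6 s. No verdict came back.

**What I did:** I picked the grey square, not the purple or red look-alikes, and gripped it by the stock. I carried it over the screwdriver and jar and lowered it beside the blank. Then I pushed it against the brass edge with about 5 N, set it down on the board and opened the gripper. I lifted the arm clear before signing off.

**Last checks (top view, after release):**
- **Blade:** the outer edge is 32.65 mm left of the blank's middle and the punch mark is at 32.9 mm. The edge cuts the dot in the picture.
- **Seating:** the blade's outer tip corner is 89.3 mm past the near edge, against 90 mm nominal. The stock's top inner edge reads −0.8 to −0.5 mm along its length. That offset and roughly 0.2° of apparent tilt are about the size of the calibration error, so I left it alone.
- **Forces:** wrist readings stayed near 6 N or less at every check, and were close to zero once released.
- **Bystanders:** the screwdriver and jar look untouched in the last side view.

**What disagreed:**
- **Fingertip position:** the pictures put the fingertips about 20–25 mm behind the reported TCP. The stated nose length says they should be 17 mm ahead of it. I trusted the pictures and went down in small steps while watching the force, and the grip and both contacts fitted that.
- **Blade direction:** the short tip edge read about 1.5–2° off, while the long blade edge was parallel to the board. I put that down to the edge being only a few pixels long.

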